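# Tip the mould block onto the pressing board

## Robot

A 6-joint arm with a two-finger parallel gripper is mounted at the origin on a cart in front of the work surface, level with it; the furniture and walls round the work are solid. World frame = base frame: x ahead of the robot, y to its left, z up, the work surface at z = 0. Lengths are in mm, angles in rad, forces in N, time in s.
With the tool pointing down it reaches from about 300 to 775 mm from the base axis. Payload 14.6 kg.
Tool frame: the origin (TCP) lies between the finger pads; the fingertips stand 19 mm ahead of it and the grasp point (between the pads) is the TCP; z points along the fingers, y is the line along which they close (so a half turn about z gives the same grasp; the last joint's range is limited). The gripper opens to 94 mm and grips with 3 to 60 N. Pads are 16 mm wide; open, the fingers measure 119 mm over their backs; the gripper's body (75 mm by 177 mm) begins 78 mm behind the grasp point.
Start: joints at [1.199, 0.3, 1.521, -0, 1.321, -0.067], TCP at [165.054, 524.64, 224.446] pointing down, gripper open.
Joint ranges: [-3.03, 3.03], [-0.79, 2.21], [0.23, 2.52], [-1.04, 4.18], [0, 3.07], [-2.55, 2.55]. Speed limits (rad/s): [2.22, 2.22, 2.57, 3.14, 3.14, 3.14].

## Interface

Orientations are given as [roll, pitch, yaw] about the fixed x, y, z axes, in that order (R = Rz(yaw) Ry(pitch) Rx(roll)).
In Python, from cell import monitor, imaging, job, find_in, trace gives the robot as it stands. The module is installed in compiled form; this text tells all that it offers.
- The arm moves only by the tool arm_command, never from a script. Its argument "steps" is a list of rows, each a list of 5 numbers: the opening, from 0 (shut) to 1 (fully open), then the shift along the tool's x, y, z in mm, then the turn about the tool's z in degrees. In form: [[gripper, dx, dy, dz, turn], ...]. A call has 1 to 20 rows; each row is the pose to reach, as a shift and turn from the pose commanded when the call began, along the tool's axes at that moment; what a row does not reach only later rows make up. A row lasts 1/8 s, in which the tool goes at most 62.5 mm and 10.7 degrees, less where a joint would pass 70% of its speed; a pose out of reach is approached as far as the arm can. A call with a gripper value outside its range is refused whole. The fingers move at their own pace and stop on an object; "force" is the grip in N (left out, the last holds). Time passes only in rows, so rows that repeat a pose let the fingers close. It gives the time, the measured TCP pose, the force, the opening and the grip force at its end, in the units of the state.
- monitor.read_state(): the state, without advancing time (a new reading comes with each control period).
- imaging.camera(name): name is "scene" or "top"; returns a dict with "img" (400x640x3 uint8, red, green, blue), "mtx" (3x3 intrinsics, pixels), "D" ([k1, k2, p1, p2, k3] as OpenCV has them; the pictures are not rectified), "view" (4x4, takes a point from world to camera coordinates). Camera axes: x right, y down, z forward; pixel columns grow to the right and rows downward; lengths in mm; the calibration is good to about 2 mm. A picture is of the moment at which its call begins. There is no depth.
- job.sign_off(): hands the job in; it is judged then, once.
Trained networks look in a picture, given as the dict that the camera call returned (one of the last four; its "shot" number tells which), for a name from the list of things; names that differ only in an ending like _2 or _b are one class to them, and where a whole thing is asked for, a point or a joint stands for the part that bears it (a point fixed in the world has none). Each returns a list of dicts, best first, with "p" (0 to 1); they miss things now and then, are a little off and sometimes report something else, mostly with a low value. They report only what shows in the picture. A call takes as long as a camera call. They do not tell look-alikes from the thing itself.
- find_in(picture, target): "rect" ([centre column, centre row, width, height] in pixels, round what is visible of it).
- trace(picture, target): "region" (400x640 bool, what is visible of it) and "rect" ([centre column, centre row, width, height] in pixels, round what is visible of it).
The state is a dict: "clock": time; "joints": joint angles; "qd": joint speeds; "effort": joint torques, N m; "eef_pos": TCP position; "eef_rot": TCP orientation; "wrist_force": force on the tool from outside, world axes, zero at the start; "moment": the same for the moment, N m; "finger_gap": finger opening in mm; "finger_force": force on a finger pad.
Only numpy, scipy, OpenCV 4.12 (cv2) and the standard library are available. Lean on these libraries where they do the work, as an engineer would, in place of code of your own. Each camera call takes 0.05 s, during which the arm holds its last target. There are 200 camera calls.

## Task

First take the flat mould off the pressing board and lay it lengthwise on the black plate. Then stand the tall mould block upright on the table, square against the board's front edge with its two carved blossom hollows facing away from the board, and tip it over that edge onto the board, so that the hollows look up. Finally slide it along the board until its end is square against the back rail; leave the two jiggers and the dropper bottle standing where they are.

Things in the scene. Friction and masses are not known exactly. Their poses are not given: they have to be found in the camera images.
- board: Pressing board fixed to the table: 14 mm thick, 180 mm wide (its y), its front edge a steel nosing, the fence to tip against. Origin: middle of the front edge, at table height. Its x axis points from there across the board to the back rail, away from the robot; z up. The rail is 14 mm deep, 180 mm long, its top 40 mm above the table.
- board_front (a point): Middle of the board's upper front edge, 14 mm above the table: the edge over which the block pivots.
- board_rail (a point): Middle of the foot of the rail's front face, on the board's top, 140 mm behind the front edge.
- block: Tall wooden mould block, loose, 80 (its x) x 60 (its y) x 105 mm (its z), about 0.35 kg. Origin: centre of its underside as it stands at first. Its -x face carries two blossom hollows; two flush brass dowel heads lie on the top near that face. Grip it from above across its 60 mm y width.
- block_toe (a point): Middle of the block's lower edge on the plain side opposite the carving (40, 0, 0 mm in the block's frame): this side goes against the board's front edge. Pushed over, the block pivots on that edge, passes its balance at about 45 degrees and falls the rest by itself.
- block_head (a point): Centre of the block's top end (0, 0, 105 mm in the block's frame). Tipped, the block lies 80 mm tall on the board, its z along the board's x, its former underside towards the robot and some 14 mm over the front edge; this end meets the rail when slid home.
- block_carving (a point): Centre of the block's carved face (-40, 0, 52.5 mm in the block's frame). The hollows are 33 mm across and 6 mm deep, centred 27 and 67 mm above the underside; the top 20 mm of the face is plain and flat, good to push on.
- flat_mould: Flat carved wooden press mould, 58 mm (its x) by 160 mm (its y) by 27 mm high, 0.11 kg, loose, lying across the board where the block will land. Origin: centre of its underside. Grip across its 58 mm sides.
- plate: Flat black plate fixed on the table, 198 mm (its x) by 94 mm (its y), with a flat top 7 mm above the table and a clear rim 11 mm high. Origin: centre of its underside. It lies to the robot's left or right, the block on the other side.
- big_jigger: Double-ended steel jigger standing on the table near the board, 44 mm across, 108 mm tall, light and easily knocked over. Origin: centre of its foot.
- small_jigger: Double-ended steel jigger standing near the board, 41 mm across, 100 mm tall. Origin: centre of its foot.
- dropper_bottle: Brown dropper bottle standing near the board, 34 mm across, 102 mm tall. Origin: centre of its foot.
Not all that is in view belongs to the job. What is shaped like the dropper_bottle but green or yellow is not meant.

How it is judged:
By the outcome, as a careful person would: the job done as asked, in the order asked, and still so for the second after the job is handed in, with the robot touching nothing.
It also fails if it takes over 72 s, if anything falls off the work surface, if the arm or the gripper's body presses on something with over 40 N, if the wrist force passes 120 N, or if a joint passes its speed limit or range.

## Working session

There is one attempt and no reset: what is moved stays moved. The work goes in short steps, Python scripts to look and compute and a tool call to move; the robot and the scene stay as the last step left them, time stands still between calls to the robot, and variables do not carry over. Pictures are saved under pics/ and viewed, at most 11 in all, crops included, and the job is handed in when it is done.

Besides the shell and the picture viewer there is one more tool, called after "Request:" in YAML: its name, and indented under it one key for each argument. arm_command: Moves the arm, as the interface text tells. Its arguments: {"type":"object","properties":{"steps":{"type":"array","items":{"type":"array","items":{"type":"number"}}},"force":{"type":"number"}},"required":["steps"]}

```bash
mkdir -p pics; cat > h.py <<'E'
import numpy as np, cv2
from cell import monitor, imaging, job, find_in, trace
def ray(c,uv):
    p=cv2.undistortPoints(np.array([[uv]],float),np.array(c["mtx"],float),np.array(c["D"],float))[0,0]
    V=np.array(c["view"]);R=V[:3,:3];t=V[:3,3]
    return -R.T@t, R.T@np.array([p[0],p[1],1.])
def at(c,uv,z):
    o,d=ray(c,uv); return o+d*(z-o[2])/d[2]
def px(c,P):
    V=np.array(c["view"]);r=cv2.Rodrigues(V[:3,:3])[0]
    return cv2.projectPoints(np.array(P,float).reshape(-1,3),r,V[:3,3],np.array(c["mtx"],float),np.array(c["D"],float))[0][:,0]
def save(c,n): cv2.imwrite("pics/"+n+".png",c["img"][:,:,::-1])
E
python3 - <<'E'
from h import *
a={}
for n in("top","scene"):
    c=imaging.camera(n);save(c,n+"0");a[n]=c
    print(n,np.round(ray(c,(320,200))[0]))
    for t in("board","block","flat_mould","plate","big_jigger","small_jigger","dropper_bottle"):
        print(t,[(np.round(d["rect"]),round(d["p"],2)) for d in find_in(c,t)[:4]])
print(monitor.read_state())
E
```

```text
top [ 404.   21. 1390.]
board [(array([320., 188.,  66.,  58.]), 0.72)]
block [(array([416., 223.,  32.,  36.]), 0.94)]
flat_mould [(array([325., 195.,  55.,  22.]), 0.72)]
plate [(array([220., 215.,  34.,  63.]), 0.63)]
big_jigger [(array([289., 239.,  16.,  14.]), 0.72)]
small_jigger [(array([363., 189.,  15.,  14.]), 0.64), (array([415., 221.,  37.,  36.]), 0.55)]
dropper_bottle [(array([277., 194.,  12.,  16.]), 0.69), (array([255., 179.,  14.,  13.]), 0.64), (array([258., 214.,  12.,   9.]), 0.54)]
scene [  60. -809.  655.]
board [(array([336., 229.,  93.,  67.]), 0.91), (array([368., 295.,  53.,  63.]), 0.3)]
block [(array([369., 297.,  54.,  64.]), 0.89)]
flat_mould [(array([331., 227.,  55.,  43.]), 0.83), (array([372., 296.,  47.,  68.]), 0.58), (array([338., 228.,  95.,  63.]), 0.27)]
plate [(array([262., 186.,  73.,  33.]), 0.58)]
big_jigger [(array([262., 213.,  18.,  45.]), 0.98)]
small_jigger [(array([366., 241.,  21.,  43.]), 0.86), (array([369., 299.,  50.,  63.]), 0.23)]
dropper_bottle [(array([275., 192.,  10.,  34.]), 0.88), (array([302., 195.,  12.,  36.]), 0.69), (array([308., 180.,   9.,  28.]), 0.66)]
{'clock': 0.8, 'joints': array([ 1.19938080e+00,  2.99892869e-01,  1.52103249e+00,  2.32475810e-05,
        1.32070748e+00, -6.65845643e-02]), 'qd': array([-1.44028807e-03,  2.69009065e-04,  9.11494657e-04,  2.08962853e-03,
       -3.04248050e-04,  6.16187318e-05]), 'effort': array([-3.54799631e-04, -5.31598091e+01, -3.52914762e+01,  7.09562888e-02,
        2.09512480e-02,  6.75810588e-05]), 'eef_pos': array([165.05304226, 524.62449944, 224.43573569]), 'eef_rot': array([-3.14155405e+00, -2.51480338e-05,  2.83675593e+00]), 'wrist_force': array([-0.23006158,  0.1857967 ,  0.02082432]), 'moment': array([-0.01576137, -0.03996934, -0.01180801]), 'finger_force': 0.0, 'finger_gap': 93.89104942806762}
```

```bash
python3 - <<'E'
import cv2
a=cv2.imread("pics/top0.png")[140:270,190:450]; b=cv2.imread("pics/scene0.png")[150:350,210:430]
a=cv2.resize(a,(800,400),interpolation=cv2.INTER_CUBIC);b=cv2.resize(b,(660,600),interpolation=cv2.INTER_CUBIC)
cv2.imwrite("pics/top0c.png",a);cv2.imwrite("pics/scene0c.png",b)
E
```

```text
(no output)
```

View pics/top0c.png

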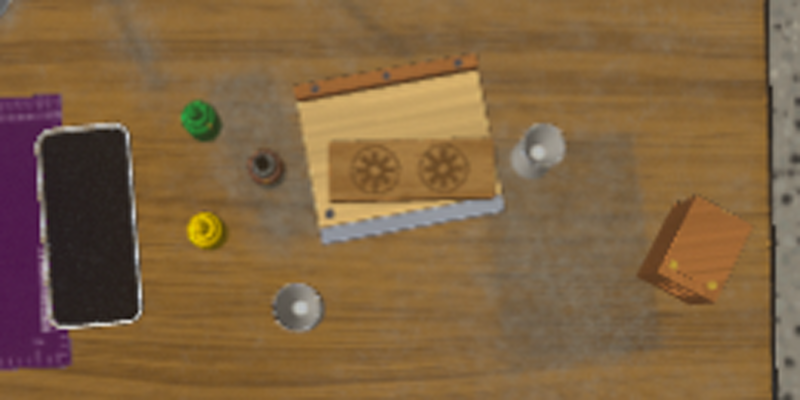

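View pics/scene0c.png

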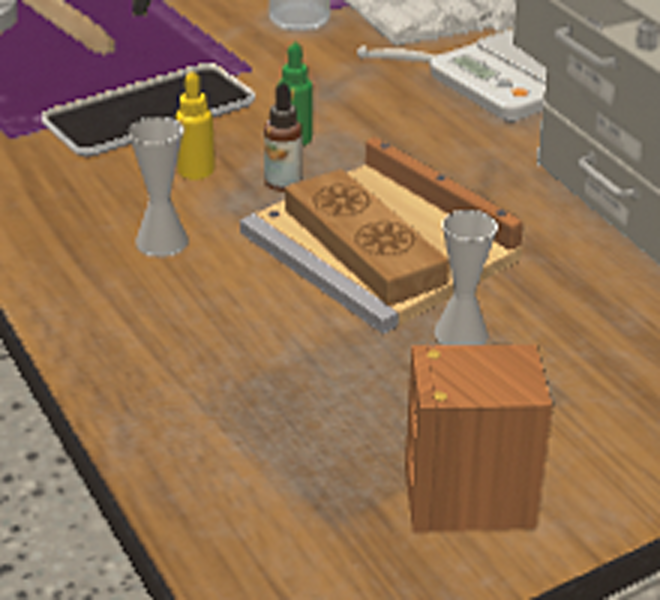

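The top crop shows the plate at left (crop 90,225), the board in the middle with the flat mould on it, and the block at right (700,250) with its dowels on the lower-left side. There are three bottle shapes: green at image px (255,179), yellow at (257,214) and brown at (276,194). Only the brown one is the dropper_bottle, as this enlarged crop confirms. Next I fit poses to the masks.

```bash
cat >> h.py <<'E'
from scipy.optimize import minimize
S=6
def box(x0,x1,y0,y1,z0,z1): return np.array([[x,y,z] for x in(x0,x1) for y in(y0,y1) for z in(z0,z1)],float)
def place(B,q,zb=0):
    c,s=np.cos(q[2]),np.sin(q[2]); return B@np.array([[c,s,0],[-s,c,0],[0,0,1]])+[q[0],q[1],zb]
def draw(c,Bs,q,zb):
    m=np.zeros((400*S,640*S),np.uint8)
    for B in Bs:
        p=(px(c,place(B,q,zb))+.5)*S
        cv2.fillConvexPoly(m,cv2.convexHull(np.round(p).astype(np.int32)),1)
    return m
def fit(cms,Bs,q,zb=0,ign=None):
    ms=[cv2.resize(m.astype(np.uint8),None,fx=S,fy=S,interpolation=cv2.INTER_NEAREST) for c,m in cms]
    ig=[None if ign is None or g is None else cv2.resize(g.astype(np.uint8),None,fx=S,fy=S,interpolation=cv2.INTER_NEAREST)==0 for g in (ign or [None]*len(cms))]
    def f(v):
        e=0
        for (c,_),m,g in zip(cms,ms,ig):
            d=draw(c,Bs,[v[0],v[1],v[2]/100],zb)
            a,b=(d&m),(d|m)
            if g is not None: a=a*g;b=b*g
            e+=1-a.sum()/b.sum()
        return e
    v=np.array([q[0],q[1],q[2]*100])
    for st in(12,4):
        r=minimize(f,v,method="Nelder-Mead",options=dict(initial_simplex=np.vstack([v]+[v+st*np.eye(3)[i] for i in range(3)]),xatol=.1,fatol=1e-4,maxiter=90)); v=r.x
    return np.array([v[0],v[1],v[2]/100]),r.fun
def msk(c,t): 
    r=trace(c,t); return r[0]["region"].astype(bool) if r else None
BLOCK=[box(-40,40,-30,30,0,105)]
MOULD=[box(-29,29,-80,80,0,27)]
PLATE=[box(-99,99,-47,47,0,9)]
BOARD=[box(0,154,-90,90,0,14),box(140,154,-90,90,0,40)]
E
cat > m1.py <<'E'
from h import *
T=imaging.camera("top");C=imaging.camera("scene")
up=lambda x,y:(190+x/3.0769,140+y/3.0769)
w=lambda x,y,z:np.round(at(T,up(x,y),z),1)
print("block dowels",w(673,265,105),w(711,286,105),"top corner",w(697,195,105),w(751,231,105))
print("nosing",w(322,240,14),w(503,207,14),"railtop",w(296,100,40),w(478,68,40))
print("mould",w(330,139,41),w(330,200,41),w(497,200,41))
print("plate",w(38,132,9),w(130,125,9),w(50,326,9),w(141,318,9))
M={t:(msk(T,t),msk(C,t)) for t in("board","block","flat_mould","plate","big_jigger","small_jigger","dropper_bottle")}
for t,(a,b) in M.items(): print(t,None if a is None else a.sum(),None if b is None else b.sum())
for t,h in(("big_jigger",108),("small_jigger",100),("dropper_bottle",102)):
    r=find_in(C,t)[0]["rect"]; print(t,"foot scene",np.round(at(C,(r[0],r[1]+r[3]/2-3),0)), "top",np.round(at(T,find_in(T,t)[0]["rect"][:2],h*.7)))
import pickle;pickle.dump(dict(T=T,C=C,M=M),open("m.pkl","wb"))
E
python3 m1.py
```

```text
block dowels [ 461.1 -249.6  105. ] [ 442.2 -284.4  105. ] top corner [ 525.3 -272.6  105. ] [ 492.6 -322.3  105. ]
nosing [486.8  72.9  14. ] [ 520.5 -102.6   14. ] railtop [619.6  98.8  40. ] [652.5 -76.2  40. ]
mould [582.   65.5  41. ] [523.4  64.8  41. ] [524.8 -94.5  41. ]
plate [590.7 355.2   9. ] [598.3 263.8   9. ] [400.3 337.1   9. ] [409.4 248.    9. ]
board 2015 1936
block 862 2873
flat_mould 1087 None
plate 2002 943
big_jigger 211 609
small_jigger 2055 609
dropper_bottle 122 366
big_jigger foot scene [414.  88.   0.] top [426.  88.  76.]
small_jigger foot scene [ 576. -137.    0.] top [ 568. -130.   70.]
dropper_bottle foot scene [495. 182.   0.] top [591. 188.  71.]
```

```bash
cat > m2.py <<'E'
from h import *
import pickle
D=pickle.load(open("m.pkl","rb"));T,C,M=D["T"],D["C"],D["M"]
print("block both",fit([(T,M["block"][0]),(C,M["block"][1])],BLOCK,[475,-275,-.58]))
print("block top",fit([(T,M["block"][0])],BLOCK,[475,-275,-.58]))
print("plate",fit([(T,M["plate"][0])],PLATE,[500,301,.04]))
print("mould top",fit([(T,M["flat_mould"][0])],MOULD,[553,-14,0.],14))
bm=M["board"][0]|M["flat_mould"][0]
print("board top",fit([(T,bm)],BOARD,[503.6,-14.8,.19],0,[M["flat_mould"][0]]))
sm=M["small_jigger"][1]
ig=cv2.dilate((sm).astype(np.uint8),np.ones((3,3)))
mo=draw(C,MOULD,[553,-14,0],14); mo=cv2.resize(mo,(640,400),interpolation=cv2.INTER_AREA)
g=(ig|mo)>0
print("board both",fit([(T,bm),(C,M["board"][1])],BOARD,[503.6,-14.8,.19],0,[M["flat_mould"][0],g]))
print("bottle",np.round(at(T,(276,193.5),90)),np.round(at(C,(304,210.5),0)))
print("bigj",np.round(at(T,(287,240),108)),"smallj",np.round(at(T,(367,185.5),100)))
E
python3 m2.py
```

```text
block both (array([ 4.76461396e+02, -2.78690124e+02, -4.64354301e-01]), np.float64(0.08026459377095474))
block top (array([ 4.77608329e+02, -2.78828680e+02, -4.75641317e-01]), np.float64(0.04051254263219961))
plate (array([5.01344861e+02, 3.04702694e+02, 1.04706869e-01]), np.float64(0.04641957538682984))
mould top (array([ 5.55367127e+02, -1.24246811e+01,  2.93044762e-02]), np.float64(0.03996739372082103))
board top (array([ 5.01716366e+02, -1.54277565e+01,  1.91690238e-01]), np.float64(0.05648976346650769))
board both (array([ 5.00167854e+02, -1.43764563e+01,  1.86140811e-01]), np.float64(0.12090390529048844))
bottle [551. 124.  90.] [553. 127.   0.]
bigj [420.  90. 108.] smallj [ 575. -133.  100.]
```

```bash
cat >> h.py <<'E'
def go(P,yawdeg):
    s=monitor.read_state(); p=np.array(s["eef_pos"]); y=s["eef_rot"][2]
    R=np.array([[np.cos(y),np.sin(y),0],[np.sin(y),-np.cos(y),0],[0,0,-1]])
    t=(np.degrees(y)-yawdeg+180)%360-180
    print("d",np.round(R.T@(np.array(P)-p),1),"turn",np.round(t,1),"now",np.round(p,1),round(np.degrees(y),2),"t",round(s["clock"],1))
E
python3 -c "
from h import *
go([555,-13,130],91)"
```

```text
d [-533.3 -395.8   94.5] turn 71.5 now [165.1 524.6 224.5] 162.54 t 1.9
```

Request:
arm_command:
  steps:
    - [1, -30, -22, 0, 4]
    - [1, -75, -56, 0, 10]
    - [1, -125, -93, 0, 17]
    - [1, -175, -130, 0, 24]
    - [1, -225, -167, 0, 31]
    - [1, -275, -204, 0, 38]
    - [1, -325, -241, 0, 45]
    - [1, -375, -278, 0, 52]
    - [1, -425, -315, 0, 59]
    - [1, -475, -352, 0, 65]
    - [1, -510, -378, 10, 69]
    - [1, -528, -392, 40, 71.5]
    - [1, -533, -396, 75, 71.5]
    - [1, -533, -396, 90, 71.5]
    - [1, -533, -396, 90, 71.5]
    - [1, -533, -396, 90, 71.5]

```text
clock: 3.9
eef_pos: [555.1, -12.7, 135.9]
eef_rot: [3.14, 0.0, 1.589]
wrist_force: [0.1, -0.2, 0.0]
finger_gap: 94.3
finger_force: 0.0
```

```bash
python3 -c "
from h import *
go([555,-13,39],91)
c=imaging.camera('scene');cv2.imwrite('pics/s1.png',cv2.resize(c['img'][120:320,220:440,::-1],(660,600),interpolation=cv2.INTER_CUBIC))"
```

```text
d [-0.3 -0.1 96.9] turn 0.1 now [555.1 -12.7 135.9] 91.07 t 3.9
```

View pics/s1.png

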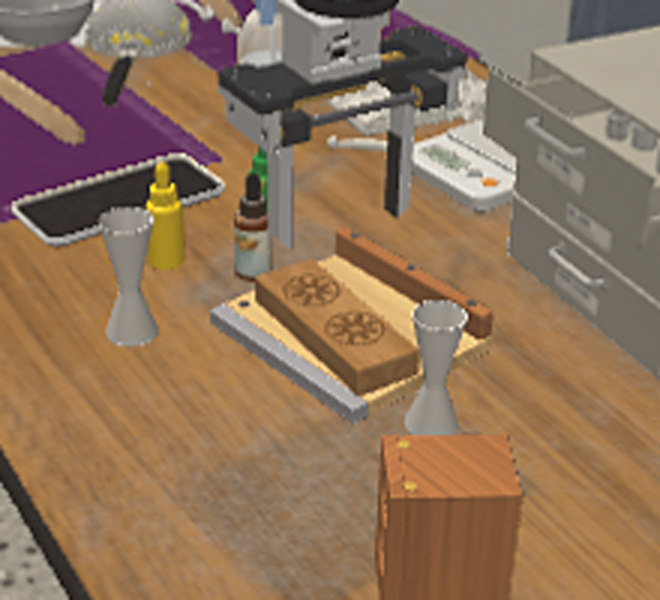

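The gripper hangs open above the mould, with its fingers front and back at crop (280,240) and (395,210). I go down and grip.

Request:
arm_command:
  steps:
    - [1, 0, 0, 15, 0]
    - [1, 0, 0, 40, 0]
    - [1, 0, 0, 65, 0]
    - [1, 0, 0, 85, 0]
    - [1, 0, 0, 97, 0]
    - [1, 0, 0, 97, 0]
    - [0.4, 0, 0, 97, 0]
    - [0.4, 0, 0, 97, 0]
    - [0.4, 0, 0, 97, 0]
    - [0.4, 0, 0, 97, 0]
    - [0.4, 0, 0, 97, 0]
    - [0.4, 0, 0, 97, 0]
    - [0.4, 0, 0, 87, 0]
    - [0.4, 0, 0, 67, 0]
    - [0.4, 0, 0, 37, 0]
    - [0.4, 0, 0, 7, 0]
    - [0.4, 0, 0, -23, 0]
    - [0.4, 0, 0, -43, 0]
    - [0.4, 0, 0, -44, 0]
    - [0.4, 0, 0, -44, 0]
  force: 25

```text
clock: 6.45
eef_pos: [554.3, -13.0, 177.7]
eef_rot: [-3.141, -0.0, 1.589]
wrist_force: [0.6, 0.9, -1.0]
finger_gap: 57.6
finger_force: 25.0
```

```bash
python3 -c "
from h import *
print(monitor.read_state()['finger_gap'])
c=imaging.camera('top');m=msk(c,'flat_mould');print(m.sum())
z=monitor.read_state()['eef_pos'][2]-25
print(fit([(c,m)],MOULD,[555,-13,.02],z))
cv2.imwrite('pics/t1.png',cv2.resize(c['img'][140:270,190:450,::-1],(800,400),interpolation=cv2.INTER_CUBIC))
go([501,303,180],185.3)"
```

```text
57.604995878026415
185
(array([ 5.50660902e+02,  2.07616812e+00, -7.81151157e-02]), np.float64(0.8667067307692308))
d [316.9 -47.5  -2.6] turn -94.3 now [554.3 -13.  177.4] 91.04 t 6.5
```

View pics/t1.png

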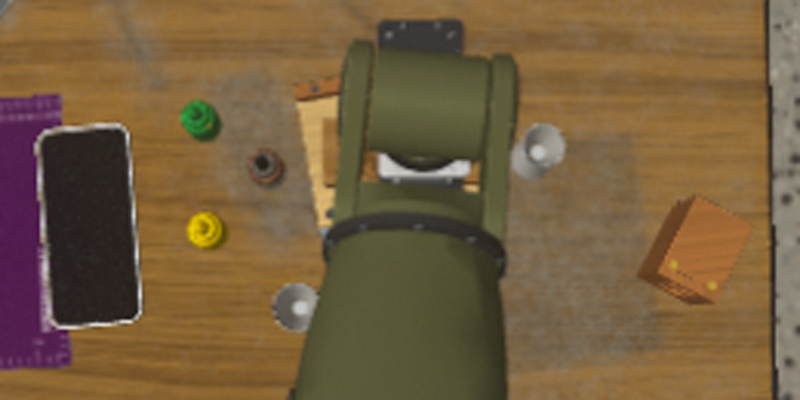

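The mould is held (gap 57.6) and the top view shows everything else untouched. I carry it to the plate.

Request:
arm_command:
  steps:
    - [0.4, 8, -1, -5, -3]
    - [0.4, 25, -4, -10, -8]
    - [0.4, 50, -8, -10, -16]
    - [0.4, 80, -12, -10, -25]
    - [0.4, 110, -17, -10, -34]
    - [0.4, 140, -21, -10, -43]
    - [0.4, 170, -26, -10, -52]
    - [0.4, 200, -30, -10, -61]
    - [0.4, 230, -35, -10, -70]
    - [0.4, 260, -39, -5, -79]
    - [0.4, 285, -43, 0, -86]
    - [0.4, 305, -46, 10, -91]
    - [0.4, 314, -47, 30, -94]
    - [0.4, 317, -47.5, 55, -94.3]
    - [0.4, 317, -47.5, 80, -94.3]
    - [0.4, 317, -47.5, 100, -94.3]
    - [0.4, 317, -47.5, 100, -94.3]
    - [0.4, 317, -47.5, 100, -94.3]

```text
clock: 8.8
eef_pos: [501.6, 303.1, 79.0]
eef_rot: [3.141, 0.0, -3.048]
wrist_force: [0.4, 0.5, -1.6]
finger_gap: 57.7
finger_force: 25.0
```

```bash
python3 -c "
from h import *
go([501,303,33],185.3);print(monitor.read_state()['wrist_force'])"
```

```text
d [ 0.7 -0.1 46. ] turn 0.0 now [501.6 303.1  79. ] -174.67 t 8.8
[ 0.39169446  0.46364263 -1.61506876]
```

Request:
arm_command:
  steps:
    - [0.4, 0.5, 0, 12, 0]
    - [0.4, 0.5, 0, 27, 0]
    - [0.4, 0.5, 0, 37, 0]
    - [0.4, 0.5, 0, 43, 0]
    - [0.4, 0.5, 0, 46.5, 0]
    - [0.4, 0.5, 0, 46.5, 0]
    - [0.4, 0.5, 0, 46.5, 0]
    - [0.78, 0.5, 0, 46.5, 0]
    - [0.78, 0.5, 0, 46.5, 0]
    - [0.78, 0.5, 0, 46.5, 0]
    - [0.78, 0.5, 0, 36, 0]
    - [0.78, 0.5, 0, 15, 0]
    - [0.78, 0.5, 0, -20, 0]
    - [1, 0.5, 0, -60, 0]
    - [1, 0.5, 0, -100, 0]
    - [1, 0.5, 0, -120, 0]
    - [1, 0.5, 0, -120, 0]

```text
clock: 10.92
eef_pos: [501.4, 303.2, 200.4]
eef_rot: [3.14, 0.003, -3.048]
wrist_force: [-0.2, 0.3, -0.7]
finger_gap: 93.9
finger_force: 0.0
```

```bash
python3 -c "
from h import *
go([477,-278,200],180-28)"
```

```text
d [ 7.830e+01 -5.764e+02  4.000e-01] turn 33.3 now [501.4 303.2 200.4] -174.67 t 10.9
```

Now I move to above the block; the way over the board is clear at z 200.

Request:
arm_command:
  steps:
    - [1, 3, -20, 0, 1]
    - [1, 8, -60, 0, 3]
    - [1, 15, -110, 0, 6]
    - [1, 22, -160, 0, 9]
    - [1, 29, -210, 0, 12]
    - [1, 36, -260, 0, 15]
    - [1, 42, -310, 0, 18]
    - [1, 49, -360, 0, 21]
    - [1, 56, -410, 0, 24]
    - [1, 63, -460, 0, 27]
    - [1, 70, -510, 0, 30]
    - [1, 75, -550, 0, 32]
    - [1, 78, -570, 0, 33.3]
    - [1, 78.3, -576.4, 0, 33.3]
    - [1, 78.3, -576.4, 0, 33.3]
    - [1, 78.3, -576.4, 0, 33.3]

```text
clock: 12.92
eef_pos: [476.7, -277.2, 198.5]
eef_rot: [3.141, -0.0, 2.655]
wrist_force: [1.4, -0.5, 0.6]
finger_gap: 94.0
finger_force: 0.0
```

```bash
python3 -c "
from h import *
T=imaging.camera('top');C=imaging.camera('scene')
mm=msk(T,'flat_mould');print('mould',mm.sum(),fit([(T,mm)],MOULD,[501,303,1.66],7))
mp=msk(T,'plate')|mm
print('plate',fit([(T,mp)],PLATE,[501,304,.09]))
mc=msk(C,'block');print(mc.sum())
gm=mc
a=cv2.resize(T['img'][150:260,190:350,::-1],(640,440),interpolation=cv2.INTER_CUBIC)
b=cv2.resize(C['img'][200:350,300:430,::-1],(520,600),interpolation=cv2.INTER_CUBIC)
o=np.zeros((600,800,3),np.uint8);o[:440//1*350//440,:400]=cv2.resize(a,(400,350))[:350];o[:462,400:]=cv2.resize(b,(400,462));cv2.imwrite('pics/m2.png',o)
go([477,-278,90],152)"
```

```text
mould 1187 (array([501.86720389, 303.61829027,   1.66476593]), np.float64(0.0588058805880588))
plate (array([5.00957907e+02, 3.04382195e+02, 1.06863402e-01]), np.float64(0.04124518784016995))
2765
d [ -0.4  -0.  108.5] turn 0.1 now [ 476.7 -277.8  198.5] 152.07 t 13.2
```

View pics/m2.png

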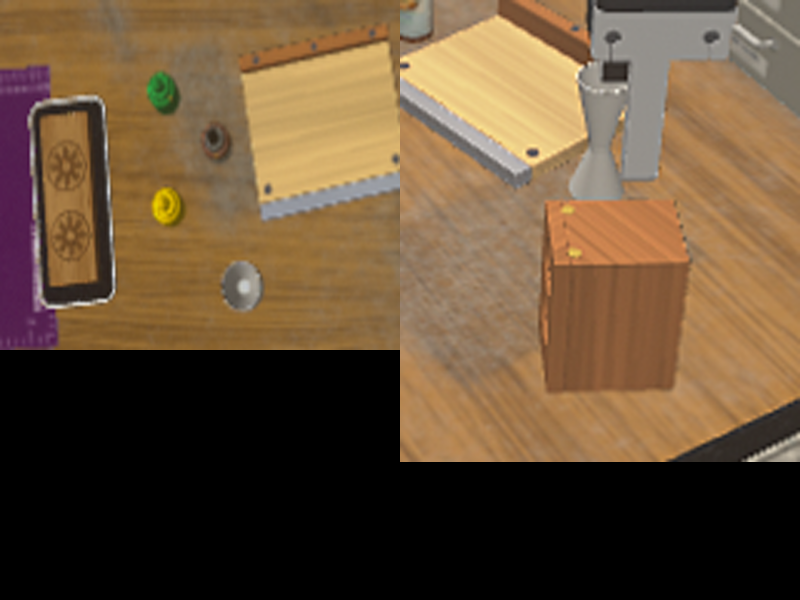

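The mould lies centred on the plate (crop 68,205). The block stands under the gripper. I grip it and lift.

Request:
arm_command:
  steps:
    - [1, 0, 0, 20, 0]
    - [1, 0, 0, 50, 0]
    - [1, 0, 0, 80, 0]
    - [1, 0, 0, 100, 0]
    - [1, 0, 0, 108.5, 0]
    - [1, 0, 0, 108.5, 0]
    - [0.4, 0, 0, 108.5, 0]
    - [0.4, 0, 0, 108.5, 0]
    - [0.4, 0, 0, 108.5, 0]
    - [0.4, 0, 0, 108.5, 0]
    - [0.4, 0, 0, 108.5, 0]
    - [0.4, 0, 0, 108.5, 0]
    - [0.4, 0, 0, 100, 0]
    - [0.4, 0, 0, 85, 0]
    - [0.4, 0, 0, 65, 0]
    - [0.4, 0, 0, 55, 0]
    - [0.4, 0, 0, 55, 0]
  force: 30

```text
clock: 15.3
eef_pos: [476.8, -278.3, 144.2]
eef_rot: [-3.141, 0.001, 2.654]
wrist_force: [0.4, 0.0, -3.9]
finger_gap: 59.7
finger_force: 29.9
```

```bash
python3 -c "
from h import *
T=imaging.camera('top');C=imaging.camera('scene')
s=monitor.read_state();print(s['eef_pos'],s['finger_gap'],s['wrist_force'])
mt,mc=msk(T,'board'),msk(C,'board');print(mt.sum(),mc.sum())
print('board top',fit([(T,mt)],BOARD,[502,-15,.19]))
for uv in []:pass
g=cv2.cvtColor(T['img'],cv2.COLOR_RGB2GRAY)
cv2.imwrite('pics/b.png',cv2.resize(T['img'][150:225,280:362,::-1],(656,600),interpolation=cv2.INTER_CUBIC))
b=[]
for t,z in(('block',s['eef_pos'][2]-90),):
  m=msk(C,t); print(m.sum(),fit([(C,m)],BLOCK,[477,-278,-.49],z))
go([455,-24,93],180+10.9)"
```

```text
[ 476.35503997 -278.03832224  142.9719797 ] 60.06711117239488 [-0.68071818 -0.64998221 -3.93282337]
3158 2520
board top (array([ 5.01414203e+02, -1.52779475e+01,  1.88853354e-01]), np.float64(0.023226991844552458))
2492 (array([ 4.75555421e+02, -2.78466019e+02, -4.66154461e-01]), np.float64(0.1997072241980098))
d [138.  214.4  49.8] turn -38.9 now [ 476.3 -278.1  142.8] 152.03 t 15.6
```

View pics/b.png

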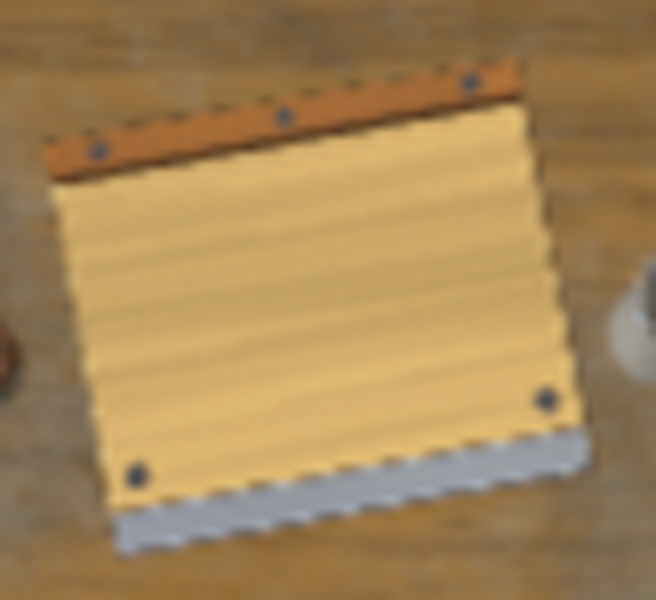

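The board is fully visible: nosing corners at crop (120,553) and (590,470), rail top corners at (47,145) and (522,60). I check the yaw from these and from a subpixel edge fit.

```bash
cat > yaw.py <<'E'
from h import *
T=imaging.camera('top')
w=lambda x,y,z:at(T,(280+x/8-.5,150+y/8-.5),z)
for a,b,z in(((120,553),(590,470),14),((47,145),(522,60),40),((55,183),(522,103),30),((112,510),(590,428),14)):
    A,B=w(*a,z),w(*b,z);d=A-B;print(np.round(A),np.round(B),np.round(np.arctan2(-d[0],d[1]),4),np.linalg.norm(d))
# subpixel: gradient along board x for nosing front (z14) and nosing/wood line
g=cv2.cvtColor(T['img'],cv2.COLOR_RGB2LAB).astype(np.float32)
q=[501.4,-15.3,.189]
for x0,z in((0,14),(154,40)):
    P=[]
    for y in np.arange(-80,81,4):
        xs=np.arange(x0-9,x0+9,.5)
        W=place(np.c_[xs,np.full_like(xs,y),np.full_like(xs,z)],q)
        u=px(T,W).astype(np.float32)
        v=cv2.remap(g,u[:,:1].copy(),u[:,1:].copy(),cv2.INTER_LINEAR)[:,0]
        d=np.linalg.norm(v[4:]-v[:-4],axis=1)**2
        P.append((y,(xs[2:-2]*d).sum()/d.sum()))
    P=np.array(P);k=np.polyfit(P[:,0],P[:,1],1);r=P[:,1]-np.polyval(k,P[:,0]);ok=abs(r)<1.5
    k=np.polyfit(P[ok,0],P[ok,1],1);print(x0,"offset",k[1],"yaw",q[2]-k[0],ok.sum())
E
python3 yaw.py
```

```text
[485.  73.  14.] [ 518. -102.   14.] 0.184 178.30246131160976
[634. 101.  40.] [668. -74.  40.] 0.1894 179.08394149384455
[622.  99.  30.] [654. -75.  30.] 0.1816 176.88023390744164
[501.  77.  14.] [ 533. -102.   14.] 0.1794 181.39535232609578
0 offset -0.10826145081774478 yaw 0.1919723957196288 41
154 offset 153.89382535013212 yaw 0.19138332111484233 29
```

Board yaw is 0.1915 and its edge lies within 0.1 mm of the fit. I carry the block to a standoff in front of the edge.

```bash
python3 -c "
from h import *
go([450.3,-25.2,93],191)"
```

```text
d [141.6 211.1  49.9] turn -39.0 now [ 476.4 -278.1  142.9] 152.03 t 15.6
```

Request:
arm_command:
  steps:
    - [0.4, 4, 6, 0, -1]
    - [0.4, 13, 20, 0, -4]
    - [0.4, 27, 40, 0, -8]
    - [0.4, 43, 64, 0, -12]
    - [0.4, 59, 88, 0, -17]
    - [0.4, 75, 112, 0, -21]
    - [0.4, 91, 136, 0, -26]
    - [0.4, 107, 160, 0, -30]
    - [0.4, 122, 182, 0, -34]
    - [0.4, 133, 198, 0, -37]
    - [0.4, 139.5, 208, 5, -38.5]
    - [0.4, 141.6, 211, 15, -39]
    - [0.4, 141.6, 211, 28, -39]
    - [0.4, 141.6, 211, 40, -39]
    - [0.4, 141.6, 211, 48, -39]
    - [0.4, 141.6, 211, 50, -39]
    - [0.4, 141.6, 211, 50, -39]

```text
clock: 17.73
eef_pos: [450.6, -25.6, 93.5]
eef_rot: [-3.142, 0.0, -2.949]
wrist_force: [-0.0, 0.7, -3.3]
finger_gap: 60.1
finger_force: 29.9
```

```bash
python3 -c "
from h import *
s=monitor.read_state();print(s['wrist_force'],s['finger_gap'])
C=imaging.camera('scene')
m=msk(C,'block');print(m.sum(),fit([(C,m)],BLOCK,[450,-25,.19],3))
cv2.imwrite('pics/s3.png',cv2.resize(C['img'][170:310,250:430,::-1],(720,560),interpolation=cv2.INTER_CUBIC))
go([461.6,-23,93],191)"
```

```text
[-0.01296592  0.68513401 -3.27865487] 60.07614934531425
580 (array([ 4.18355333e+02,  9.91732236e+01, -3.46136154e-01]), np.float64(0.6471303995132833))
d [-11.2   0.4   0.7] turn 0.0 now [450.7 -25.5  93.7] -168.97 t 17.8
```

View pics/s3.png

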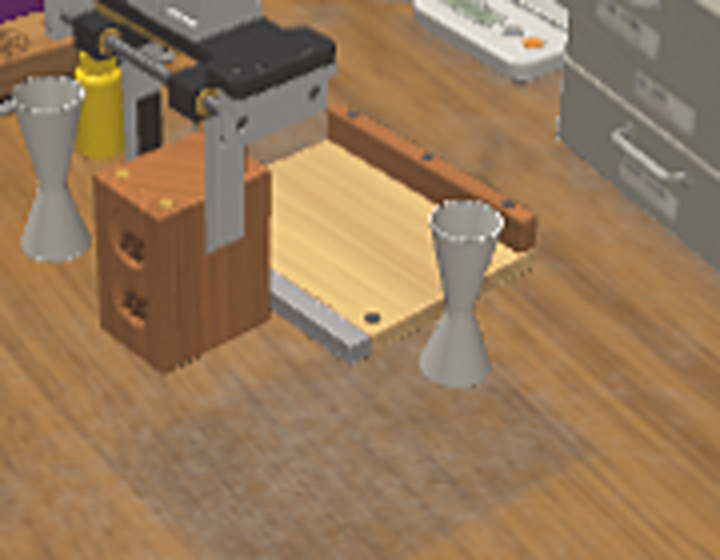

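The block hangs upright before the nosing at crop (185,250), with its hollows facing the robot. I lower it almost to the table and ease it to the edge.

Request:
arm_command:
  steps:
    - [0.4, 0, 0.4, 1.5, 0]
    - [0.4, -3, 0.4, 2.5, 0]
    - [0.4, -6, 0.4, 2.5, 0]
    - [0.4, -8, 0.4, 2.5, 0]
    - [0.4, -9, 0.4, 2.5, 0]
    - [0.4, -10, 0.4, 2.5, 0]
    - [0.4, -10, 0.4, 2.5, 0]

```text
clock: 18.7
eef_pos: [460.2, -23.1, 90.9]
eef_rot: [3.142, -0.0, -2.949]
wrist_force: [-0.6, 0.6, -3.5]
finger_gap: 59.7
finger_force: 29.9
```

Request:
arm_command:
  steps:
    - [0.4, -1, 0, 0, 0]
    - [0.4, -1.5, 0, 0, 0]
    - [0.4, -2, 0, 0, 0]
    - [0.4, -2, 0, 0, 0]

```text
clock: 19.2
eef_pos: [461.6, -22.8, 90.8]
eef_rot: [3.141, -0.002, -2.949]
wrist_force: [-5.1, -1.1, -0.9]
finger_gap: 59.9
finger_force: 29.9
```

Contact shows about 5 N square to the edge. I set the block down, release it and rise.

Request:
arm_command:
  steps:
    - [0.4, -0.5, 0, 0.5, 0]
    - [0.4, -0.5, 0, 1, 0]
    - [0.4, -0.5, 0, 1, 0]
    - [0.75, -0.5, 0, 1, 0]
    - [0.85, -0.5, 0, 1, 0]
    - [0.85, -0.5, 0, 1, 0]
    - [0.85, -0.5, 0, 1, 0]
    - [0.85, -0.5, 0, -8, 0]
    - [0.85, -0.5, 0, -25, 0]
    - [0.85, -0.5, 0, -45, 0]
    - [0.85, 10, 0, -60, 0]
    - [0.6, 40, 0, -60, 0]
    - [0.3, 65, 0, -60, 0]
    - [0.22, 75, 0, -60, 0]
    - [0.22, 75, 0, -60, 0]
    - [0.22, 75, 0, -60, 0]

```text
clock: 21.2
eef_pos: [389.2, -37.1, 151.1]
eef_rot: [-3.141, 0.0, -2.949]
wrist_force: [-0.1, -0.0, 0.2]
finger_gap: 33.3
finger_force: 0.0
```

```bash
python3 -c "
from h import *
C=imaging.camera('scene')
m=msk(C,'block');print(m.sum())
if m.sum()>1500: print(fit([(C,m)],BLOCK,[462,-23,.19],0))
cv2.imwrite('pics/s4.png',cv2.resize(C['img'][170:310,250:430,::-1],(720,560),interpolation=cv2.INTER_CUBIC))
s=monitor.read_state();print(s['finger_gap'],s['joints'])
b=np.array([.9817,.1903,0]);print((np.array(s['eef_pos'])-[501.3,-15.3,0])@b)
go([391.7,-36.5,109],191)"
```

```text
2105
(array([ 4.59288671e+02, -2.41035291e+01,  2.10134247e-01]), np.float64(0.03820230467201269))
25.577906730120993 [-1.88694816e-01  2.57055866e-02  2.02455242e+00 -8.18563346e-06
  1.09150544e+00 -1.95237487e+00]
-114.3852475010399
d [-2.8 -0.  41.9] turn 0.1 now [389.  -37.  150.9] -168.95 t 21.3
```

View pics/s4.png

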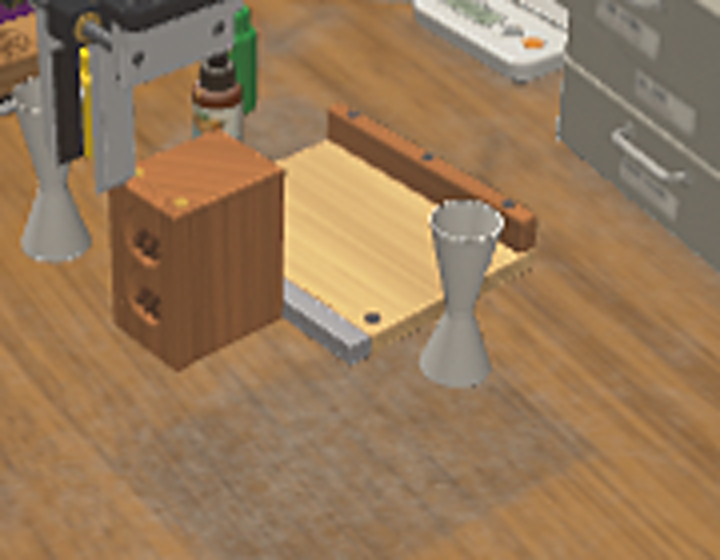

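The block stands upright against the nosing at crop (195,260). I lower the nearly closed fingers in front of the plain top strip and ease forward to contact.

Request:
arm_command:
  steps:
    - [0.2, 0, 0, 15, 0]
    - [0.2, 0, 0, 32, 0]
    - [0.2, 0, 0, 41, 0]
    - [0.2, -6, 0, 41, 0]
    - [0.2, -13, 0, 41, 0]
    - [0.2, -19, 0, 41, 0]
    - [0.2, -22, 0, 41, 0]
    - [0.2, -23.5, 0, 41, 0]
    - [0.2, -24.5, 0, 41, 0]
    - [0.2, -24.5, 0, 41, 0]

```text
clock: 22.55
eef_pos: [412.3, -32.4, 109.9]
eef_rot: [3.141, -0.001, -2.949]
wrist_force: [-4.3, -0.6, 2.7]
finger_gap: 18.8
finger_force: 2.2
```

Request:
arm_command:
  steps:
    - [0.2, -3, 0, -2.5, 0]
    - [0.2, -6, 0, -5.4, 0]
    - [0.2, -12, 0, -10.4, 0]
    - [0.2, -18, 0, -15, 0]
    - [0.2, -24.5, 0, -19, 0]
    - [0.2, -31.5, 0, -22.5, 0]
    - [0.2, -31.5, 0, -22.5, 0]

```text
clock: 23.42
eef_pos: [444.0, -26.3, 132.6]
eef_rot: [-3.141, 0.0, -2.949]
wrist_force: [-0.5, -0.5, -0.2]
finger_gap: 18.9
finger_force: 0.5
```

```bash
python3 -c "
from h import *
C=imaging.camera('scene')
cv2.imwrite('pics/s5.png',cv2.resize(C['img'][170:310,250:430,::-1],(720,560),interpolation=cv2.INTER_CUBIC))
s=monitor.read_state();print(s['eef_pos'],s['wrist_force'])"
```

```text
[443.622254   -26.32754878 132.41890034] [-0.83758732  1.12231365  1.09836956]
```

View pics/s5.png

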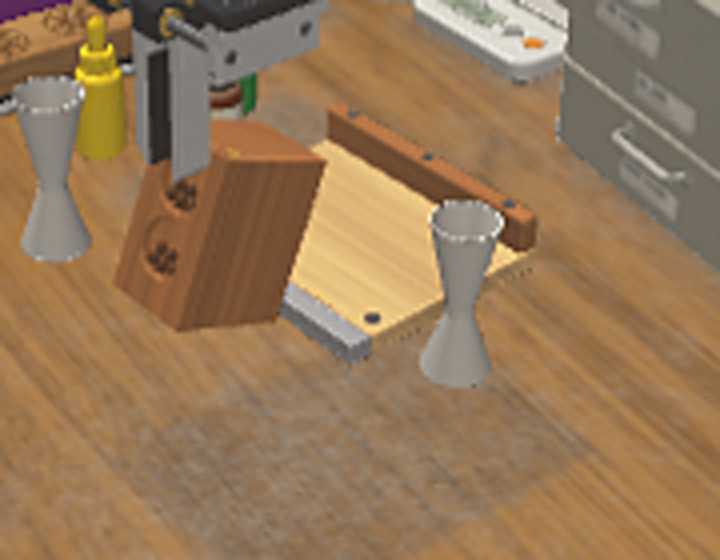

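It tips cleanly at about 20 degrees, pivoting on the edge at crop (285,300). I continue along the arc past balance, then retreat upward.

Request:
arm_command:
  steps:
    - [0.2, -4, 0, -2, 0]
    - [0.2, -9, 0, -4, 0]
    - [0.2, -15, 0, -6, 0]
    - [0.2, -22, 0, -8, 0]
    - [0.2, -29.5, 0, -9.6, 0]
    - [0.2, -37, 0, -10.7, 0]
    - [0.2, -44, 0, -11.3, 0]
    - [0.2, -50, 0, -11.3, 0]
    - [0.2, -55, 0, -11.1, 0]
    - [0.2, -60, 0, -10.7, 0]
    - [0.2, -64, 0, -10, 0]
    - [0.2, -64, 0, -10, 0]
    - [0.2, -64, 0, -10, 0]
    - [0.2, -60, 0, -25, 0]
    - [0.2, -45, 0, -45, 0]
    - [0.2, -5, 0, -45, 0]
    - [0.2, 35, 0, -45, 0]
    - [0.2, 55, 0, -45, 0]
    - [0.2, 55, 0, -45, 0]

```text
clock: 25.85
eef_pos: [389.1, -37.1, 178.6]
eef_rot: [-3.141, 0.002, -2.95]
wrist_force: [0.6, -0.2, 0.2]
finger_gap: 18.6
finger_force: 0.0
```

```bash
cat > bl.py <<'E'
from h import *
LY=[box(0,105,-30,30,0,80)]
def look(n,x0):
    C=imaging.camera('scene')
    m=msk(C,'block');p=np.array([501.3,-15.3])+x0*np.array([.9817,.1903])
    q,e=fit([(C,m)],LY,[p[0],p[1],.19],14)
    d=q[:2]-[501.3,-15.3];print(m.sum(),"block end board x,y",d@[.9817,.1903],d@[-.1903,.9817],"yaw",q[2],"err",e)
    cv2.imwrite('pics/'+n+'.png',cv2.resize(C['img'][150:310,250:430,::-1],(675,600),interpolation=cv2.INTER_CUBIC))
    s=monitor.read_state();d=np.array(s['eef_pos'])[:2]-[501.3,-15.3];print("tcp board",d@[.9817,.1903],d@[-.1903,.9817],s['eef_pos'][2])
E
python3 -c "
from bl import *
look('s6',-14)"
```

```text
2007 block end board x,y -31.929237593772243 -1.0183232311283699 yaw 0.216772722320389 err 0.02325232318545911
tcp board -113.24677535582614 -0.11753357241757907 178.24301474555122
```

View pics/s6.png

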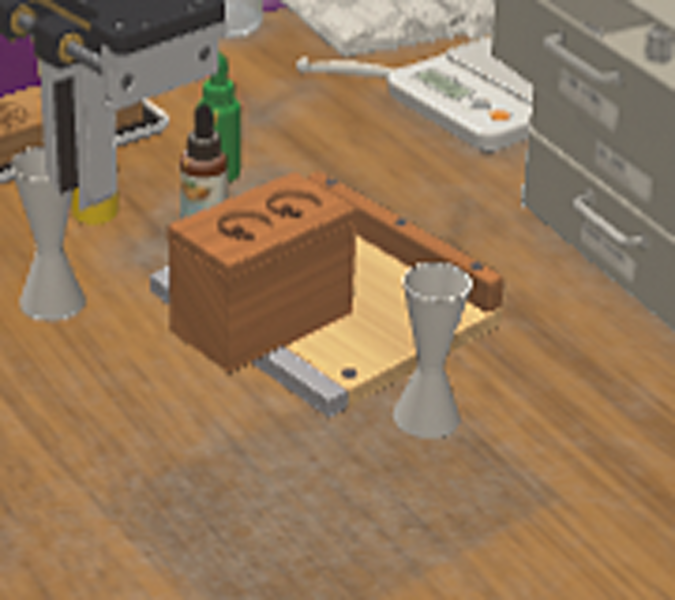

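The block lies on the board with its hollows up at crop (240,225) and (292,203), its underside about 30 mm over the front edge. The jiggers and bottle still stand. I drop the spread fingers behind it and push.

Request:
arm_command:
  steps:
    - [0.35, 0, 0.5, 20, 0]
    - [0.35, 0, 0.5, 60, 0]
    - [0.35, 0, 0.5, 100, 0]
    - [0.35, 0, 0.5, 122, 0]
    - [0.35, -10, 0.5, 126, 0]
    - [0.35, -30, 0.5, 126, 0]
    - [0.35, -50, 0.5, 126, 0]
    - [0.35, -62, 0.5, 126, 0]
    - [0.35, -67, 0.5, 126, 0]
    - [0.35, -72, 0.5, 126, 0]
    - [0.35, -77, 0.5, 126, 0]
    - [0.35, -83, 0.5, 126, 0]
    - [0.35, -89, 0.5, 126, 0]
    - [0.35, -95, 0.5, 126, 0]
    - [0.35, -101, 0.5, 126, 0]
    - [0.35, -107, 0.5, 126, 0]
    - [0.35, -113, 0.5, 126, 0]
    - [0.35, -119, 0.5, 126, 0]
    - [0.35, -123, 0.5, 126, 0]
    - [0.35, -125, 0.5, 126, 0]

```text
clock: 28.45
eef_pos: [512.3, -12.4, 51.4]
eef_rot: [3.142, -0.0, -2.949]
wrist_force: [-4.1, -0.3, 2.9]
finger_gap: 33.3
finger_force: 1.6
```

```bash
python3 -c "
from bl import *
look('s7',23)"
```

```text
971 block end board x,y 21.285237301133304 -15.779160050593566 yaw 0.38848071470294043 err 0.4746666666666667
tcp board 11.412018384033791 0.689023382724992 51.39670883547303
```

Request:
arm_command:
  steps:
    - [0.35, -4, 0, 0, 0]
    - [0.35, -8, 0, 0, 0]
    - [0.35, -11, 0, 0, 0]
    - [0.35, -12.5, 0, 0, 0]
    - [0.35, -13.5, 0, 0, 0]
    - [0.35, -13.5, 0, 0, 0]

```text
clock: 29.3
eef_pos: [524.3, -10.0, 51.4]
eef_rot: [3.141, -0.003, -2.949]
wrist_force: [-12.0, -2.4, 6.8]
finger_gap: 32.7
finger_force: 6.2
```

Request:
arm_command:
  steps:
    - [0.35, -0.7, 0, 0, 0]
    - [0.35, -1.2, 0, 0, 0]
    - [0.35, -1.2, 0, 0, 0]

```text
clock: 29.68
eef_pos: [524.2, -10.0, 51.4]
eef_rot: [3.141, -0.006, -2.949]
wrist_force: [-25.4, -4.2, 14.8]
finger_gap: 32.9
finger_force: 12.5
```

The tool has stopped and force is rising, so the block is on the rail. I back off and look.

Request:
arm_command:
  steps:
    - [0.35, 1, 0, 0, 0]
    - [0.35, 4, 0, 0, 0]
    - [0.35, 15, 0, 0, 0]
    - [0.35, 40, 0, -10, 0]
    - [0.35, 70, 0, -50, 0]
    - [0.35, 100, 0, -100, 0]
    - [0.35, 130, 0, -150, 0]
    - [0.35, 140, 0, -170, 0]
    - [0.35, 140, 0, -170, 0]
    - [0.35, 140, 0, -170, 0]

```text
clock: 30.92
eef_pos: [389.0, -36.4, 220.4]
eef_rot: [3.141, -0.001, -2.949]
wrist_force: [0.9, 1.3, -0.5]
finger_gap: 33.0
finger_force: 0.0
```

```bash
python3 -c "
from bl import *
look('s8',35)
T=imaging.camera('top');m=msk(T,'block');print(m.sum(),fit([(T,m)],LY,[535,-9,.19],14))
a=cv2.resize(T['img'][140:270,190:380,::-1],(395,270),interpolation=cv2.INTER_CUBIC)
b=cv2.resize(cv2.imread('pics/s8.png'),(405,360));o=np.zeros((360,800,3),np.uint8);o[:270,:395]=a;o[:,395:]=b
cv2.imwrite('pics/f.png',o)"
```

```text
1912 block end board x,y 34.57712304044115 0.9284663634868285 yaw 0.19905355303517122 err 0.041392272485975434
tcp board -114.22446772983693 0.7012829302644061 220.19913374768348
822 (array([ 5.37212754e+02, -8.67066305e+00,  1.77649282e-01]), np.float64(0.05497204537375178))
```

View pics/f.png

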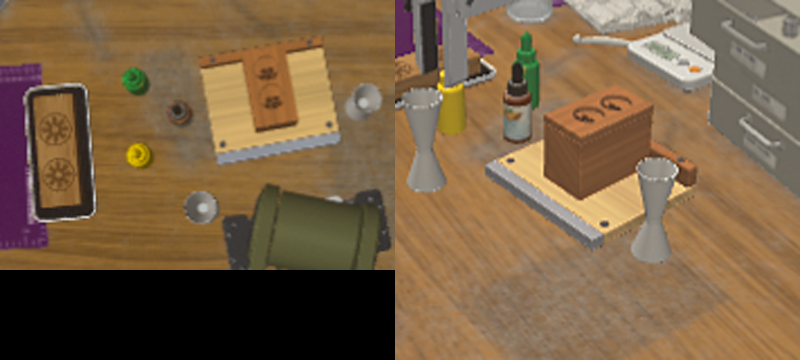

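The block lies hollows up and square against the rail (its near end fits at board x 34.6 mm, where 35 is expected, and its yaw matches the board's). The mould is on the plate, and both jiggers and the bottle are standing. I hand in.

```bash
python3 -c "
from cell import job
print(job.sign_off())"
```

```text
the job is handed in; nothing more can be done
None
```

The job is done and handed in at about 31 s: the flat mould lies lengthwise on the plate, the block was tipped over the edge and slid square against the rail with its hollows up, and both jiggers and the dropper bottle still stand where they were.

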